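Load a moisture tin into the cooling box through its sprung flaps

ROBOT

A 6-joint arm with a two-finger parallel gripper is mounted at the origin on a cart in front of the work surface, level with it; the furniture and walls round the work are solid. World frame = base frame: x ahead of the robot, y to its left, z up, the work surface at z = 0. Lengths are in m, angles in rad, forces in N, time in s.
With the tool pointing down it reaches from about 0.35 to 0.85 m from the base axis. Payload 8.1 kg.
Tool frame: the origin (TCP) lies midway between the tips of the shut fingers; the grasp point (between the pads) lies 19 mm behind it (robot.grip_point_offset is the distance from the TCP to the grasp point, in m); z points along the fingers, y is the line along which they close (so a half turn about z gives the same grasp; the last joint's range is limited). The gripper opens to 93 mm and grips with 3 to 60 N. Pads are 15 mm wide; open, the fingers measure 128 mm over their backs; the gripper's body (75 mm by 188 mm) begins 65 mm behind the grasp point.
Start: joints at [-1.277, 0.13, 1.488, -0, 1.523, -0.085], TCP at [0.222, -0.557, 0.219] pointing down, gripper open.
Joint ranges: [-2.96, 2.96], [-0.89, 2.26], [0.02, 2.5], [-1.34, 4.48], [0, 2.73], [-2.66, 2.66]. Speed limits (rad/s): [2.39, 2.39, 2.79, 3.14, 3.14, 3.14].

INTERFACE

Orientations are given as a rotation vector (axis times angle).
In Python, from plant import robot, read_camera, job gives the robot as it stands.
- The arm moves only by the shell command python3 -m inch 'ROWS' [FORCE]. ROWS is JSON, one flat list of numbers, 5 for each row, row after row: the shift along the world's x, y, z in mm, then the turn about the world's z in degrees, then the opening in per cent of the stroke, from 0 (shut) to 100 (fully open). In form: [dx, dy, dz, yaw, hand, dx, dy, dz, yaw, hand, ...]. A call has 1 to 10 rows; each row is the pose to reach, as a shift and turn from the pose commanded when the call began; what a row does not reach only later rows make up. A row lasts 1/12 s, in which the tool goes at most 41.7 mm and 7.16 degrees, less where a joint would pass 70% of its speed; a pose out of reach is approached as far as the arm can. A call with a gripper value outside its range is refused whole. The fingers move at their own pace and stop on an object; FORCE is the grip in N (left out, the last holds). Time passes only in rows, so rows that repeat a pose let the fingers close. It gives the time, the measured TCP pose, the force, the opening and the grip force at its end, in the units of the state.
- robot.read_state(): the state, without advancing time (a new reading comes with each control period).
- read_camera(name): name is "side" or "top" or "wrist"; returns a dict with "image" (420x560x3 uint8, blue, green, red), "K" (3x3 intrinsics, pixels), "D" ([k1, k2, p1, p2, k3] as OpenCV has them; the pictures are not rectified), "extrinsics" (4x4, takes a point from world to camera coordinates); the wrist camera has in their place "mount" (4x4, takes a point from camera to tool coordinates, whose origin is the TCP and whose axes are the flange's). Camera axes: x right, y down, z forward; pixel columns grow to the right and rows downward; lengths in m; the calibration is good to about 2 mm. A picture is of the moment at which its call begins: read the wrist's pose just before it. There is no depth.
- job.close_job(): hands the job in; it is judged then, once.
The state is a dict: "t": time; "q": joint angles; "dq": joint speeds; "joint_torque": joint torques, N m; "tool_pos": TCP position; "orientation": TCP orientation; "force": force on the tool from outside, world axes, zero at the start; "wrist_torque": the same for the moment, N m; "opening": finger opening in m; "gripper_force": force on a finger pad.
Only numpy, scipy, OpenCV 4.12 (cv2) and the standard library are available. Lean on these libraries where they do the work, as an engineer would, in place of code of your own. Each camera call takes 0.05 s, during which the arm holds its last target. There are 200 camera calls.

TASK

Put the lidded moisture tin away in the cooling box: stand it upright on the loading sill in front of the two closed flaps, then push it straight in so that the tin itself swings the sprung flaps open, and keep pushing from behind until it stands far enough inside for both flaps to shut fully behind it, lifting the fingers out upwards through the notch in the roof (drawn back, they would catch behind the one-way flaps). Do not open the flaps with the fingers beforehand, do not tip the tin over, and leave the reagent bottle and the beaker where they stand.

Things in the scene. Friction and masses are not known exactly. Their poses are not given: they have to be found in the camera images.
- tin: Round plain aluminium moisture tin, slip lid fixed on; 64 mm across the lid, 62 mm across the wall below, 42 mm high, 0.13 to 0.23 kg. Origin at the centre of its underside, z up. It starts upright on the bench left of the box, in one of three places in a row (bottle and beaker take the other two).
- cooling_box: Low white box fixed to the bench, clear flat roof 60 to 64 mm high, grey floor plate 6 mm thick. Origin on the bench under the middle of the closed flaps; +x points straight into the box (the way to push), y to its left, z up; turned -0.35 to 0.1 rad about z. Side walls 102 mm apart inside, from x = -6 mm; inner face of the back wall at x = 160 mm.
- sill_mid (a point): Centre of the loading sill, on its top: the part of the floor plate that sticks out in front of the flaps, 105 mm long and 112 mm wide, level and flush with the floor inside, without guides. 52 mm before the flaps and 6 mm above the bench; axes as the box's.
- flap_line (a point): Point on top of the floor plate under the middle of the closed flaps (x = 0 of the box, 6 mm above the bench); axes as the box's. Once the centre of a tin standing in the middle is more than 62 mm past this (+x), both flaps can shut behind it; short of that it holds them ajar.
- notch_end (a point): Middle of the inner end of the finger notch in the roof's front edge, at roof top height (64 mm), 60 mm past the flaps. Open to the front and above, 60 mm wide (y = -30 to 30 mm of the box), so that upright closed fingers can follow the tin past the flaps and then lift straight out (pulled back, they jam behind the flaps). The tin does not fit through it.
- flap_left (a joint): Hinge angle (rad) of the left (+y) grey flap: 0 = shut, up to 1.6 as it swings into the box; never outwards. Upright leaf 42 mm long, 9.5 to 55.5 mm above the bench; vertical hinge at x = 0, y = 43.5 mm of the box, free edge near the middle. A light spring shuts it (0.2 N at the free edge shut, 0.7 N wide open). Once the fingers are lifted out it shuts by itself.
- flap_right (a joint): The same for the right (-y) flap: mirror image, hinge at y = -43.5 mm of the box; 0 = shut, grows as it swings into the box.
- reagent_bottle: Amber bottle with white cap, 47 mm across, 87 mm high, standing loose on the bench; to be left alone. Origin at the centre of its underside.
- beaker: Clear small beaker, 62 mm across, 78 mm high, open, standing loose on the bench; to be left alone. Origin at the centre of its underside.
Things that resemble listed ones, but are neither listed nor needed, are in the scene too. What is shaped like the tin but blue or purple is not meant.

How it is judged:
By the outcome, as a careful person would: the job done as asked, in the order asked, and still so for the second after the job is handed in, with the robot touching nothing.
It also fails if it takes over 58 s, if anything falls off the work surface, if the arm or the gripper's body presses on something with over 40 N, if the wrist force passes 120 N, or if a joint passes its speed limit or range.

## Working session

There is one attempt and no reset: what is moved stays moved. The work goes in short steps, Python scripts to look and compute and a shell command to move; the robot and the scene stay as the last step left them, time stands still between calls to the robot, and variables do not carry over. Pictures are saved under pics/ and viewed, at most 10 in all, crops included, and the job is handed in when it is done.

```bash
mkdir -p pics; cat > h.py <<'E'
import cv2, numpy as np
from plant import robot, read_camera, job
def ray(c,px):
    K,D,E=[np.array(c[k],float) for k in("K","D","extrinsics")]
    n=cv2.undistortPoints(np.array(px,float).reshape(-1,1,2),K,D).reshape(-1,2)
    d=np.c_[n,np.ones(len(n))]@E[:3,:3]; o=-E[:3,:3].T@E[:3,3]
    return o,d
def at_z(c,px,z):
    o,d=ray(c,px); z=np.broadcast_to(z,(len(d),)); return o+d*((z-o[2])/d[:,2])[:,None]
def proj(c,P):
    E=np.array(c["extrinsics"],float)
    return cv2.projectPoints(np.array(P,float).reshape(-1,3),cv2.Rodrigues(E[:3,:3])[0],E[:3,3],np.array(c["K"],float),np.array(c["D"],float))[0].reshape(-1,2)
E
python3 - <<'E'
from h import *
a=[read_camera(n) for n in("top","side")]
for n,c in zip(("top","side"),a):
    cv2.imwrite(f"pics/{n}0.png",c["image"]); print(n,-np.array(c["extrinsics"])[:3,:3].T@np.array(c["extrinsics"])[:3,3])
cv2.imwrite("pics/top0x.png",cv2.resize(a[0]["image"],(800,600),interpolation=cv2.INTER_CUBIC))
print(robot.read_state())
E
```

```text
top [0.38420218 0.09318448 1.02177332]
side [0.33213561 0.73946017 0.58203389]
{'t': 0.1, 'q': array([-1.27737614e+00,  1.31065368e-01,  1.48918125e+00, -1.27297979e-05,
        1.52303092e+00, -8.54292978e-02]), 'dq': array([ 0.00097414, -0.00142207, -0.00321088,  0.00037647,  0.00044578,
        0.00052334]), 'joint_torque': array([ 2.09998805e-03, -5.61339605e+01, -4.93097377e+01,  7.71413161e-02,
        2.91301747e-02, -5.71913392e-05]), 'tool_pos': array([ 0.22175732, -0.5569458 ,  0.21769851]), 'orientation': array([-3.08375338e+00, -5.91228569e-01,  2.94448237e-04]), 'force': array([-0.43992279, -0.48532324, -0.18806614]), 'wrist_torque': array([ 0.00146695,  0.01387429, -0.02554024]), 'gripper_force': 0.0, 'opening': 0.0933670904502562}
```

View pics/top0.png

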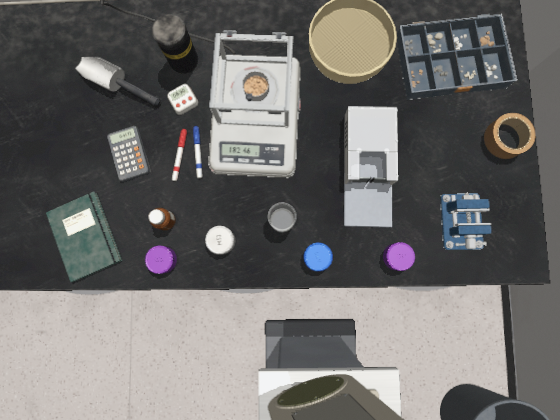

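View pics/side0.png

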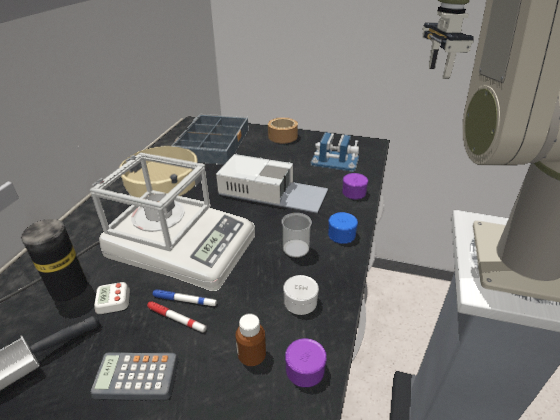

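Candidates: the grey-white tin at top (219,240), the blue one at (318,257), and the purple ones at (159,260) and (400,257). Only the one at (219,240) is plain aluminium, and it stands in the row between bottle (160,217) and beaker (282,217). I'll confirm with a crop and measure.

```bash
python3 - <<'E'
from h import *
c=read_camera("top"); im=c["image"]
A=cv2.resize(im[195:275,135:305],None,fx=4.4,fy=4.4,interpolation=cv2.INTER_CUBIC)[:, :748]
B=cv2.resize(im[95:235,330:410],None,fx=4.2,fy=4.2,interpolation=cv2.INTER_CUBIC)
cv2.imwrite("pics/tin1.png",cv2.resize(im[190:280,140:300],(800,450),interpolation=cv2.INTER_CUBIC))
cv2.imwrite("pics/box1.png",B)
# tin segmentation
g=cv2.cvtColor(im,cv2.COLOR_BGR2HSV)
m=((g[...,2]>110)&(g[...,1]<70)).astype(np.uint8)
n,l,s,ce=cv2.connectedComponentsWithStats(m)
k=l[240,219]
if k==0:k=l[236,214]
print(s[k],ce[k],at_z(c,[ce[k]],.042))
x,y,w,h=s[k][:4]; print(at_z(c,[(x,y+h/2),(x+w,y+h/2),(x+w/2,y),(x+w/2,y+h)],.042))
print("sill",at_z(c,[(345,225),(392,226),(345,188),(397,182)],.006))
E
```

```text
[205 226  29  28 654] [219.19571865 239.3470948 ] [[0.44501041 0.24055254 0.042     ]]
[[0.44399958 0.2727462  0.042     ]
 [0.44305392 0.207058   0.042     ]
 [0.47519649 0.23996314 0.042     ]
 [0.41212988 0.23976467 0.042     ]]
sill [[ 0.47615438 -0.04828543  0.006     ]
 [ 0.47196949 -0.15755471  0.006     ]
 [ 0.56372706 -0.05149185  0.006     ]
 [ 0.57595243 -0.17476018  0.006     ]]
```

View pics/tin1.png

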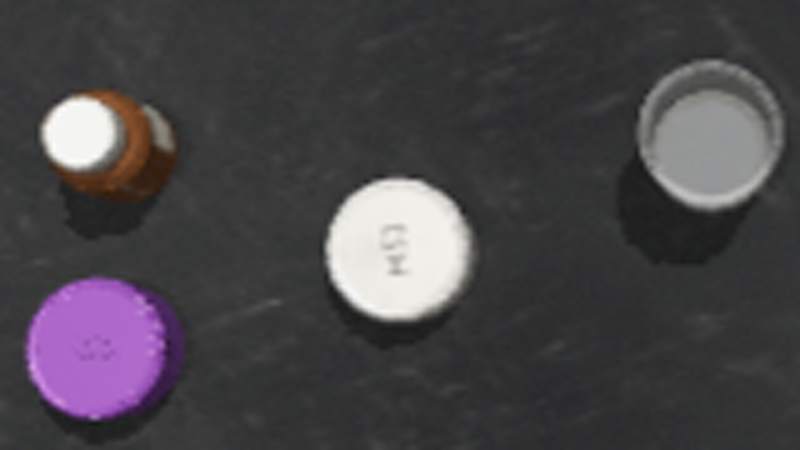

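View pics/box1.png

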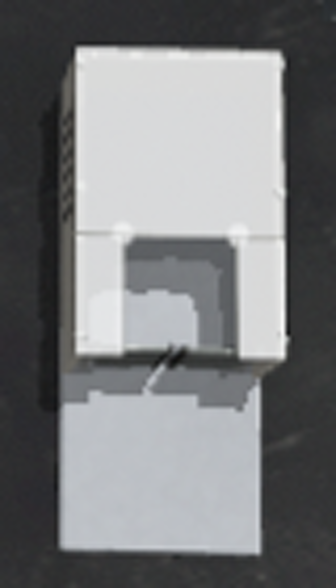

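The crop shows the plain tin at (219,240), lettered on its lid. The box crop shows the sill's front corners at top (344.3,226.2) and (392.4,227.1), and the roof corners. Next I'll fit the box pose.

```bash
python3 - <<'E'
from h import *
from scipy.optimize import least_squares
c=read_camera("top")
f=lambda u,v:(u/4.2+330-.4,v/4.2+95-.4)
s=at_z(c,[f(60,551),f(262,555)],.006)
n=at_z(c,[f(122,237),f(240,237)],.064)
r=at_z(c,[f(75,354),f(287,359),f(76,47),f(285,50)],.064)
for a in(s,n,r):print(a.round(4))
print("widths",np.linalg.norm(s[0]-s[1]),np.linalg.norm(r[0]-r[1]),np.linalg.norm(n[0]-n[1]))
# box corners: sill front x=-.105(from flap ~ -.104), y+-.056 ; notch end x=.06,y+-.03
M=np.array([[-.1045,.056],[-.1045,-.056],[.06,.03],[.06,-.03]]);P=np.r_[s,n][:,:2]
R=lambda a:np.array([[np.cos(a),-np.sin(a)],[np.sin(a),np.cos(a)]])
o=least_squares(lambda p:(M@R(p[2]).T+p[:2]-P).ravel(),[.58,-.1,0])
print(o.x,o.fun.round(4))
a=o.x[2]
d=lambda u,v:np.degrees(np.arctan2((u-v)[1],(u-v)[0]))
print("angles",d(s[0],s[1])-90,d(r[0],r[1])-90,d(r[2],r[3])-90,d(r[2],r[0]),d(r[3],r[1]))
for X in(-.052,0,.06):print(X,R(a)@[X,0]+o.x[:2])
st=robot.read_state();import scipy.spatial.transform as t
print(t.Rotation.from_rotvec(st["orientation"]).as_matrix().round(3))
E
```

```text
[[ 0.4743 -0.0456  0.006 ]
 [ 0.4702 -0.1574  0.006 ]]
[[ 0.6375 -0.0771  0.064 ]
 [ 0.6363 -0.1403  0.064 ]]
[[ 0.574  -0.0495  0.064 ]
 [ 0.5693 -0.1618  0.064 ]
 [ 0.7446 -0.0567  0.064 ]
 [ 0.7407 -0.1704  0.064 ]]
widths 0.1118726659766862 0.11240073483349805 0.06320056029418157
[ 0.57683437 -0.1060312  -0.04105606] [ 0.0004 -0.0002 -0.0001 -0.0003  0.0005 -0.0014 -0.0008  0.0018]
angles -2.1069177412874467 -2.397279354963459 -1.9601333381057344 -2.4335864002215644 -2.8879255651159332
-0.052 [ 0.52487819 -0.10389688]
0 [ 0.57683437 -0.1060312 ]
0.06 [ 0.63678381 -0.10849387]
[[ 0.929  0.37  -0.   ]
 [ 0.37  -0.929  0.001]
 [ 0.    -0.001 -1.   ]]
```

```bash
python3 -m inch '[22,30,0,-2.4,100, 44,60,0,-4.8,100, 67,90,0,-7.2,100, 89,120,0,-9.6,100, 111,150,0,-12,100, 133,180,0,-14.4,100, 155,210,0,-16.8,100, 178,240,0,-19.2,100, 200,270,0,-21.6,100, 222,300,0,-24,100]' && python3 -m inch '[0,35,0,0,100, 0,70,0,0,100, 0,105,0,0,100, 0,140,0,0,100, 0,175,0,0,100, 0,210,0,0,100, 0,245,0,0,100, 0,280,0,0,100, 0,315,0,0,100, 0,350,0,0,100]' && python3 -m inch '[0,30,0,0,100, 0,60,0,0,100, 0,90,0,0,100, 0,120,0,0,100, 0,147,0,0,100, 0,147,0,0,100, 0,147,0,0,100]'
```

```text
t: 1.03
tool_pos: [0.4446, -0.2557, 0.2186]
orientation: [3.141, -0.066, 0.0]
force: [0.1, -0.3, -0.2]
opening: 0.0931
gripper_force: 0.0
t: 1.87
tool_pos: [0.4435, 0.0942, 0.2187]
orientation: [-3.141, 0.063, -0.001]
force: [1.3, -0.0, 0.5]
opening: 0.0935
gripper_force: 0.0
t: 2.45
tool_pos: [0.4434, 0.2405, 0.2183]
orientation: [3.141, -0.059, -0.001]
force: [0.3, -0.7, -0.3]
opening: 0.0929
gripper_force: 0.0
```

```bash
python3 -m inch '[0,0,-35,0,100, 0,0,-70,0,100, 0,0,-105,0,100, 0,0,-140,0,100, 0,0,-160,0,100, 0,0,-175,0,100, 0,0,-190,0,100, 0,0,-200,0,100, 0,0,-205,0,100, 0,0,-205,0,100]' 12 && python3 -m inch '[0,0,0,0,80, 0,0,0,0,70, 0,0,0,0,60, 0,0,0,0,50, 0,0,0,0,50, 0,0,0,0,50, 0,0,0,0,50, 0,0,0,0,50]' 12
```

```text
t: 3.28
tool_pos: [0.4432, 0.2385, 0.0126]
orientation: [3.14, -0.064, -0.003]
force: [-0.0, -0.0, -0.3]
opening: 0.093
gripper_force: 0.0
t: 3.95
tool_pos: [0.4444, 0.2399, 0.0143]
orientation: [-3.14, 0.063, -0.002]
force: [-1.1, 0.7, 5.5]
opening: 0.0621
gripper_force: 12.0
```

```bash
python3 -m inch '[0,0,10,0,50, 0,0,25,0,50, 0,0,50,0,50, 0,0,80,0,50, 0,0,110,0,50, 0,0,130,0,50, 0,0,130,0,50]' && python3 -m inch '[0,-20,0,0,50, 0,-50,0,0,50, 0,-85,0,0,50, 0,-120,0,0,50, 0,-155,0,0,50, 0,-190,0,0,50, 0,-225,0,0,50, 0,-260,0,0,50, 0,-290,0,0,50, 0,-310,0,0,50]' && python3 -m inch '[15,-15,0,0,50, 35,-25,0,0,50, 60,-34,0,0,50, 75,-34,0,0,50, 79,-34,0,0,50, 79,-34,0,0,50, 79,-34,0,0,50]'
python3 - <<'E'
from h import *
a=[read_camera(n)["image"] for n in("top","side")]
B=cv2.resize(a[0][95:255,310:430],None,fx=3.5,fy=3.5,interpolation=cv2.INTER_CUBIC)
S=cv2.resize(a[1][80:260,210:370],(380,427),interpolation=cv2.INTER_CUBIC)
h=427;cv2.imwrite("pics/c2.png",np.hstack([cv2.resize(B,(320,h)),S]))
E
```

```text
t: 4.53
tool_pos: [0.4466, 0.2405, 0.1492]
orientation: [-3.138, 0.063, -0.011]
force: [0.7, 0.7, -0.4]
opening: 0.0619
gripper_force: 12.0
t: 5.37
tool_pos: [0.4425, -0.073, 0.1423]
orientation: [3.141, -0.065, -0.003]
force: [0.6, 0.4, -1.1]
opening: 0.0614
gripper_force: 12.0
t: 5.95
tool_pos: [0.5216, -0.104, 0.1424]
orientation: [-3.14, 0.062, 0.004]
force: [-0.4, 0.2, -1.2]
opening: 0.062
gripper_force: 12.0
```

View pics/c2.png

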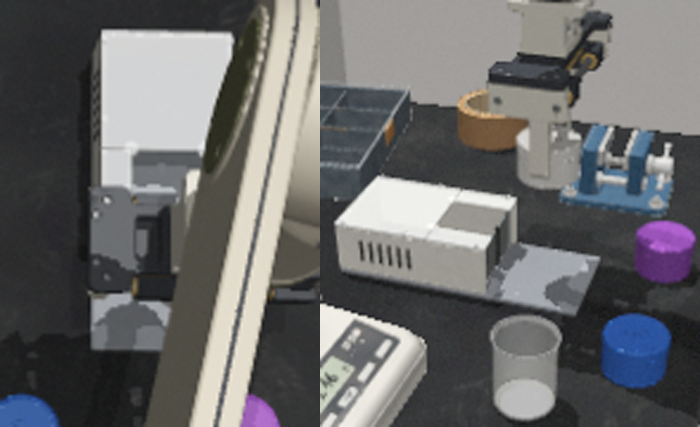

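The tin hangs upright in the fingers over the sill, and the flaps are shut.

```bash
python3 -m inch '[0,0,-20,0,50, 0,0,-45,0,50, 0,0,-70,0,50, 0,0,-90,0,50, 0,0,-105,0,50, 0,0,-112,0,50, 0,0,-117,0,50, 0,0,-120,0,50, 0,0,-120,0,50, 0,0,-120,0,50]' && python3 -m inch '[0,0,-1,0,50, 0,0,-2,0,50, 0,0,-3,0,50, 0,0,-3,0,50, 0,0,-3,0,50]'
```

```text
t: 6.88
tool_pos: [0.5236, -0.1047, 0.0247]
orientation: [3.14, -0.063, 0.002]
force: [0.9, -0.4, -2.0]
opening: 0.0616
gripper_force: 12.0
t: 7.3
tool_pos: [0.5229, -0.1045, 0.0206]
orientation: [3.141, -0.063, -0.0]
force: [0.4, 0.0, -1.0]
opening: 0.062
gripper_force: 12.0
```

```bash
python3 -m inch '[0,0,-0.5,0,50, 0,0,-1,0,50, 0,0,-1.5,0,50, 0,0,-1.5,0,50]'; python3 -m inch '[0,0,0,0,70, 0,0,0,0,75, 0,0,0,0,85, 0,0,0,0,95, 0,0,0,0,100, 0,0,0,0,100, 0,0,0,0,100, 0,0,0,0,100]' && python3 -m inch '[0,0,10,0,100, 0,0,30,0,100, 0,0,60,0,100, 0,0,80,0,100, -25,1,80,0,100, -60,2,80,0,60, -80,4,80,0,30, -80,4,80,0,13, -80,4,80,0,13, -80,4,80,0,13]'
python3 - <<'E'
from h import *
a=[read_camera(n)["image"] for n in("top","side")]
for n,i in zip("ts",a):cv2.imwrite(f"pics/{n}3raw.png",i)
B=cv2.resize(a[0][115:255,320:420],(400,560),interpolation=cv2.INTER_CUBIC)
S=cv2.resize(a[1][125:225,250:350],(400,400),interpolation=cv2.INTER_CUBIC)
cv2.imwrite("pics/c3.png",np.hstack([B,np.vstack([S,np.zeros((160,400,3),np.uint8)])]))
E
```

```text
t: 7.63
tool_pos: [0.5232, -0.1046, 0.0203]
orientation: [3.141, -0.063, 0.0]
force: [-5.1, 0.9, 8.9]
opening: 0.0622
gripper_force: 12.0
t: 8.3
tool_pos: [0.5229, -0.1045, 0.0191]
orientation: [-3.141, 0.063, 0.0]
force: [0.7, -0.3, -1.3]
opening: 0.0929
gripper_force: 0.0
t: 9.13
tool_pos: [0.4439, -0.1007, 0.1002]
orientation: [3.14, -0.063, 0.003]
force: [0.3, -0.4, 0.7]
opening: 0.0646
gripper_force: 0.0
```

View pics/c3.png

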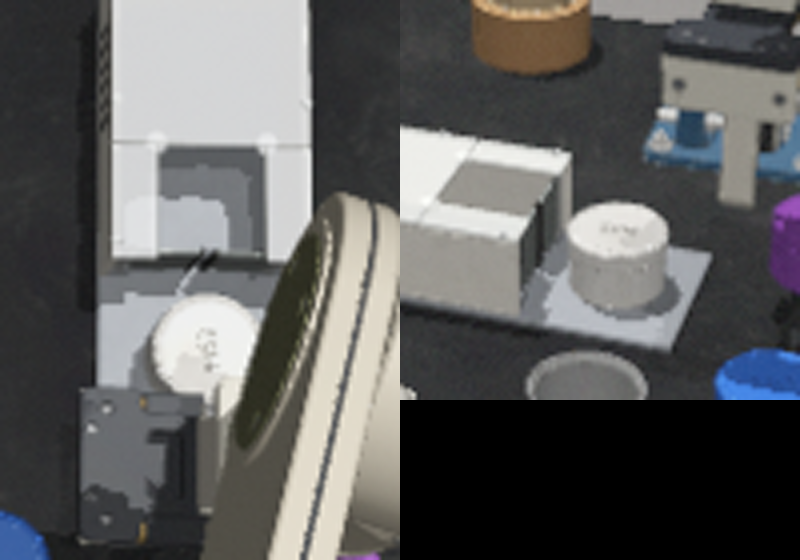

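The tin stands upright on the middle of the sill and the flaps are shut. Next I'll narrow the fingers and lower them behind it.

```bash
python3 -m inch '[0,0,0,0,13, 0,0,0,0,13, 0,0,-20,0,13, 0,0,-40,0,13, 0,0,-60,0,13, 0,0,-74,0,13, 0,0,-74,0,13, 0,0,-74,0,13]' && python3 -m inch '[8,-0.3,0,0,13, 16,-0.6,0,0,13, 24,-1,0,0,13, 30,-1.2,0,0,13, 36,-1.5,0,0,13, 42,-1.7,0,0,13, 48,-2,0,0,13, 54,-2.2,0,0,13, 60,-2.5,0,0,13, 60,-2.5,0,0,13]'
python3 - <<'E'
from h import *
a=[read_camera(n)["image"] for n in("top","side")]
B=cv2.resize(a[0][115:255,320:420],(400,560),interpolation=cv2.INTER_CUBIC)
S=cv2.resize(a[1][125:225,250:350],(400,400),interpolation=cv2.INTER_CUBIC)
cv2.imwrite("pics/c4.png",np.hstack([B,np.vstack([S,np.zeros((160,400,3),np.uint8)])]))
E
```

```text
t: 9.9
tool_pos: [0.4422, -0.1001, 0.0245]
orientation: [-3.14, 0.063, 0.004]
force: [0.5, -0.4, -0.2]
opening: 0.0122
gripper_force: 0.0
t: 10.73
tool_pos: [0.5041, -0.103, 0.0253]
orientation: [3.141, -0.063, 0.001]
force: [0.5, 0.4, -0.4]
opening: 0.0122
gripper_force: 0.0
```

View pics/c4.png

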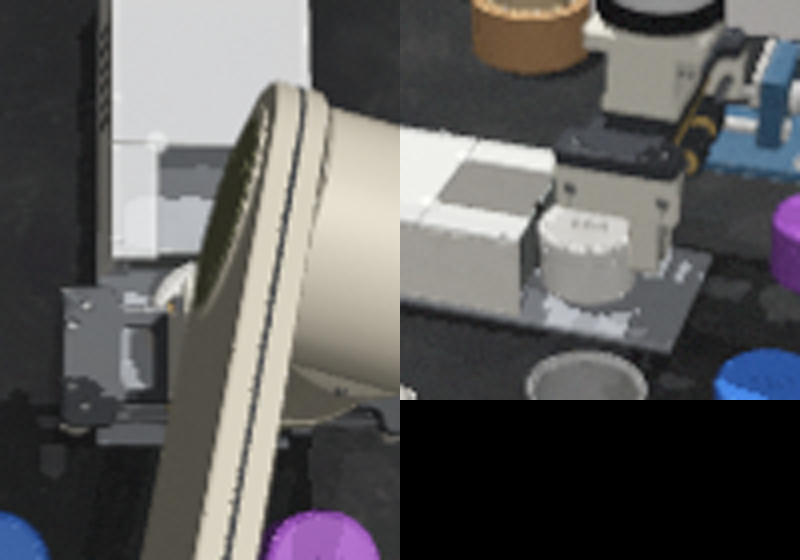

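The tin is upright with its front nearly at the shut flaps, and the fingers are behind it. I'll keep pushing.

```bash
python3 -m inch '[6,-0.2,0,0,13, 12,-0.5,0,0,13, 18,-0.7,0,0,13, 24,-1,0,0,13, 30,-1.2,0,0,13, 36,-1.5,0,0,13, 42,-1.7,0,0,13, 48,-2,0,0,13, 54,-2.2,0,0,13, 60,-2.5,0,0,13]'
python3 - <<'E'
from h import *
a=[read_camera(n)["image"] for n in("side","wrist")]
S=cv2.resize(a[0][125:225,250:350],(400,400),interpolation=cv2.INTER_CUBIC)
cv2.imwrite("pics/c5.png",np.hstack([S,cv2.resize(a[1],(400,300))[:300].copy() if 0 else cv2.copyMakeBorder(cv2.resize(a[1],(400,300)),0,100,0,0,0)]))
E
```

```text
t: 11.67
tool_pos: [0.5635, -0.1055, 0.0251]
orientation: [-3.141, 0.063, 0.0]
force: [-2.3, 0.2, -0.8]
opening: 0.0122
gripper_force: 1.1
```

View pics/c5.png

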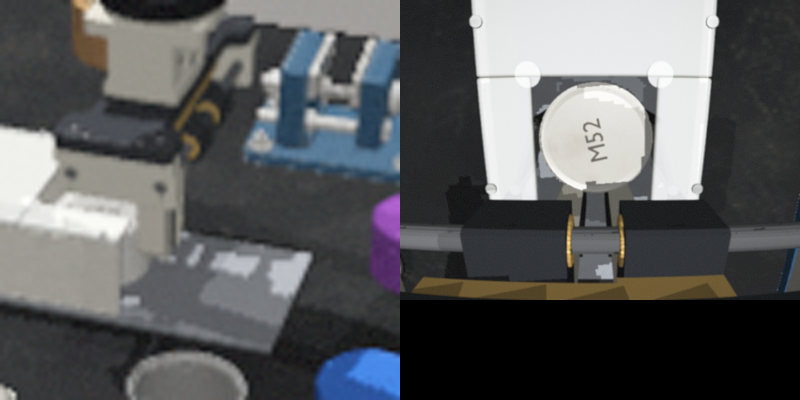

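Wrist view: the tin is centred under the notch and upright, with the flaps open on both sides of it.

```bash
python3 -m inch '[6,-0.2,0,0,13, 12,-0.5,0,0,13, 18,-0.7,0,0,13, 24,-1,0,0,13, 30,-1.2,0,0,13, 36,-1.5,0,0,13, 42,-1.7,0,0,13, 47,-1.9,0,0,13, 51,-2.1,0,0,13, 53,-2.2,0,0,13]' && python3 -m inch '[0,0,0,0,13, 0,0,0,0,13]'
python3 - <<'E'
from h import *
a=read_camera("wrist")["image"]; cv2.imwrite("pics/c6.png",a)
E
```

```text
t: 12.6
tool_pos: [0.6166, -0.1077, 0.0251]
orientation: [-3.141, 0.063, -0.0]
force: [-1.2, -0.1, 0.4]
opening: 0.0118
gripper_force: 1.0
t: 12.77
tool_pos: [0.6164, -0.1077, 0.0253]
orientation: [3.141, -0.063, 0.002]
force: [1.1, -0.6, -1.1]
opening: 0.0118
gripper_force: 1.0
```

View pics/c6.png

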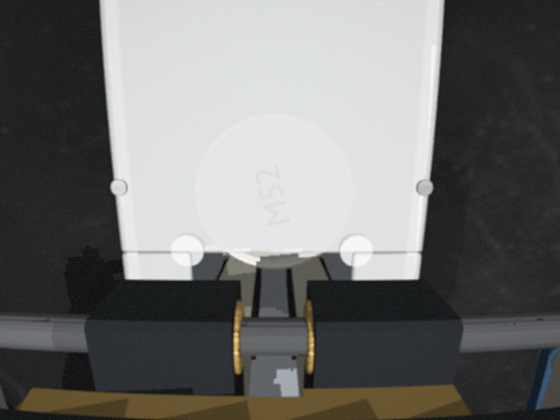

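```bash
python3 - <<'E'
from h import *
from scipy.spatial.transform import Rotation as R
s=robot.read_state(); c=read_camera("wrist")
T=np.eye(4);T[:3,:3]=R.from_rotvec(s["orientation"]).as_matrix();T[:3,3]=s["tool_pos"]
c["extrinsics"]=np.linalg.inv(T@np.array(c["mount"]))
p=np.r_[at_z(c,[(274,190),(195,190),(353,190),(274,114),(274,267)],.048),at_z(c,[(187,250),(357,250)],.064)]
a=-.041;B=np.array([[np.cos(a),np.sin(a)],[-np.sin(a),np.cos(a)]])
print(((p[:,:2]-[.5768,-.106])@B.T).round(4))
E
```

```text
[[ 0.0823 -0.0003]
 [ 0.0823  0.0307]
 [ 0.0824 -0.0313]
 [ 0.1113 -0.0003]
 [ 0.0498 -0.0003]
 [ 0.0633  0.0315]
 [ 0.0634 -0.0306]]
```

The tin centre is about 80 mm past the flaps (more than 62 needed) and centred. I'll lift straight up.

```bash
python3 -m inch '[0,0,5,0,13, 0,0,12,0,13, 0,0,20,0,13, 0,0,30,0,13, 0,0,45,0,13, 0,0,65,0,13, 0,0,90,0,13, 0,0,115,0,13, 0,0,140,0,13, 0,0,140,0,13]' && python3 -m inch '[-20,0,0,0,13, -50,0,0,0,13, -80,0,0,0,13, -100,0,0,0,13, -120,0,0,0,13, -120,0,0,0,13, -120,0,0,0,13, -120,0,0,0,13, -120,0,0,0,13]'
python3 - <<'E'
from h import *
w=read_camera("wrist")["image"]; s=read_camera("side")["image"]
cv2.imwrite("pics/c7.png",np.hstack([cv2.resize(w,(480,360)),cv2.resize(s[130:250,220:326],(318,360),interpolation=cv2.INTER_CUBIC)]))
E
```

```text
t: 13.7
tool_pos: [0.6195, -0.1086, 0.1737]
orientation: [3.138, -0.063, 0.017]
force: [0.9, -0.5, 0.7]
opening: 0.0118
gripper_force: 0.0
t: 14.45
tool_pos: [0.4968, -0.1078, 0.1657]
orientation: [3.141, -0.063, 0.002]
force: [0.5, 0.0, 1.3]
opening: 0.0124
gripper_force: 0.0
```

View pics/c7.png

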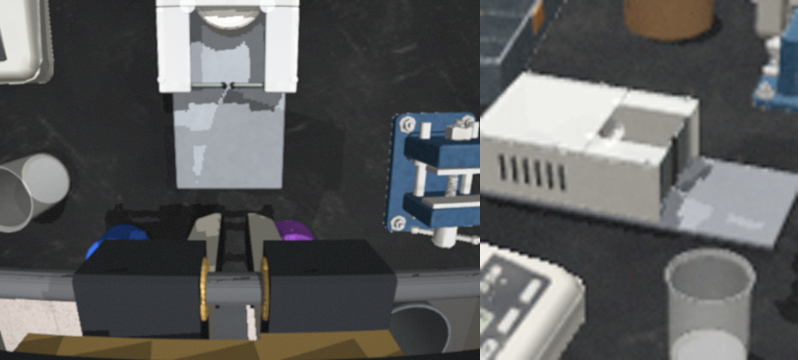

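The wrist view shows both flaps in one straight line across the front (row 85), so they are shut, with the tin upright well behind them. The beaker still stands and the robot is clear of everything.

```bash
python3 -c "
from plant import job
print(job.close_job())"
```

```text
the job is handed in; nothing more can be done
None
```

The tin stands upright in the cooling box about 80 mm past the flaps, both flaps are shut behind it, the bottle and beaker were left alone, and the job was handed in at about 14.5 s.

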